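Tip the ingot mould up in its pouring cradle and cork the gate

TASK

Get the ingot mould ready for pouring: it lies flat on the deck of its cradle and is too wide to grip, so push it foot first over the deck's front edge until it tips down on to its foot and leans at rest against the cradle's sloping back, gate upward. Then take the loose cork from the bench and set it, narrow end down, snugly and straight into the gate to keep grit out. Leave the other things on the bench where they are.

Things in the scene. Friction and masses are not known exactly. Their poses are not given: they have to be found in the camera images.
- ingot_mould: Bare aluminium split ingot mould, a block 100 long (x) x 90 wide (y) x 38 thick (z) mm, 0.55 to 0.9 kg, centre of mass in its middle. Origin: centre of the face it lies on at the start. x points to its foot (a plain end), z out of the face with four screw heads (up at the start). In the -x end is the gate, a round hole. Slides on the cradle (friction 0.28 to 0.42).
- mould_gate (a point): Centre of the gate's mouth, in the middle of the mould's -x end face. Blind round bore along the mould's x, 21.2 mm wide, 30 mm deep, its rim flared to 25.6 mm over the first 2 mm.
- mould_foot (a point): Middle of the mould's foot edge on its lying face (50 mm along x from the mould's origin). Comes to rest on cradle_corner when the mould stands home.
- pour_cradle: Dark steel pouring cradle, screwed to the bench, x forward. Flat deck 135 long (x -135 to 0), 70 mm high, ends at its front edge x = 0; side rails 100 mm apart stand 8 mm over the deck. Beyond the edge a back slopes down and forward, 30 deg off vertical, for 62 mm to a seat at right angles to it, 46 deep. Origin: on the bench under the middle of the deck's front edge.
- cradle_edge (a point): Middle of the deck's front edge, 70 mm above the bench. The mould tips over by itself soon after its middle has passed this edge, swings 60 deg about it and slides down to the seat.
- cradle_corner (a point): Middle of the bottom corner between back and seat, 31 mm ahead of the deck's edge and 16 mm above the bench. A mould standing home leans 30 deg from vertical, its top back over the deck, its x axis down along the back.
- stopper: Natural cork, 28 mm tall, 19 mm across at the bottom and 23 mm at the top, loose, standing upright on the bench. Origin: centre of its bottom; z to its wide end. In the gate it wedges when its bottom is 17 to 19 mm below the mouth, with about 10 mm left standing out.
- findings_tin: Round metal tin with a lid, 64 mm across, 22 mm tall; a bystander. Origin: centre of its underside.
- loupe: Folding black loupe, 33 x 50 x 17 mm, lying on the bench; a bystander. Origin: centre of its underside.
- amber_dropper: Small amber dropper bottle, 34 mm across, 85 mm tall; a bystander. Origin: centre of its underside.
- chasing_hammer: Hammer with a wooden handle, 231 mm long, lying on the bench to the right of the cradle; a bystander. Origin: centre of its underside.
- corked_bottle: Clear bottle with its own fixed cork, 58 mm across, 120 mm tall; a bystander. Origin: centre of its underside.
Not all that is in view belongs to the job. Of the things shaped like the pour_cradle, the steel one is meant.

How it is judged:
By the outcome, as a careful person would: the job done as asked, in the order asked, and still so for the second after the job is handed in, with the robot touching nothing.
It also fails if it takes over 54 s, if anything falls off the work surface, if the arm or the gripper's body presses on something with over 40 N, if the wrist force passes 120 N, or if a joint passes its speed limit or range.

ROBOT

A 6-joint arm with a two-finger parallel gripper is mounted at the origin on the work surface; the furniture and walls round the work are solid. World frame = base frame: x ahead of the robot, y to its left, z up, the work surface at z = 0. Lengths are in m, angles in rad, forces in N, time in s.
With the tool pointing down it reaches from about 0.275 to 0.75 m from the base axis. Payload 10.2 kg.
Tool frame: the origin (TCP) lies midway between the tips of the shut fingers; the grasp point (between the pads) lies robot.tcp_to_grasp behind it (robot.tcp_to_grasp is the distance from the TCP to the grasp point, in m); z points along the fingers, y is the line along which they close (so a half turn about z gives the same grasp; the last joint's range is limited). The gripper opens to 85 mm and grips with 20 to 120 N. Pads are 22 mm wide; open, the fingers measure 114 mm over their backs; the gripper's body (76 mm by 85 mm) begins 54 mm behind the grasp point. The pads swing forward as they close: fully open they stand 13 mm farther back than shut.
Start: joints at [-0.223, 0.313, 1.498, -0, 1.331, -0.223], TCP at [0.525, -0, 0.231] pointing down, gripper open.
Joint ranges: [-2.94, 2.94], [-0.97, 2.17], [0.19, 2.56], [-1.23, 4.37], [0.02, 3.11], [-2.88, 2.88]. Speed limits (rad/s): [2.39, 2.39, 3.01, 3.14, 3.14, 3.14].

INTERFACE

Orientations are given as a 3x3 rotation matrix whose columns are the frame's x, y, z axes.
In Python, from bench import robot gives the robot as it stands.
- The arm moves only by the shell command python3 -m handwheel 'ROWS' [FORCE]. ROWS is JSON, one flat list of numbers, 7 for each row, row after row: the opening, from -1 (shut) to 1 (fully open), then the shift along the tool's x, y, z as a fraction of full scale, then the turn, a rotation vector about the tool's x, y, z as a fraction of full scale. In form: [gripper, dx, dy, dz, rx, ry, rz, gripper, dx, dy, dz, rx, ry, rz, ...]. A call has 1 to 5 rows; each row shifts and turns the commanded pose from where the row before left it, along the tool's axes as they then stand; what a row does not reach is not made up. Full scale, the value 1, is 100 cm for a shift and 4 degrees for a turn. A row lasts 1/12 s, in which the tool goes at most 41.7 mm and 7.16 degrees, less where a joint would pass 70% of its speed; a pose out of reach is approached as far as the arm can. A call with a number of a shift or a turn outside -1 to 1 is refused whole. A call with a gripper value outside its range is refused whole. The fingers move at their own pace and stop on an object; FORCE is the grip in N (left out, the last holds). Time passes only in rows, so rows that do not move let the fingers close. It gives the time, the measured TCP pose, the force, the opening and the grip force at its end, in the units of the state.
- robot.read_state(): the state, without advancing time (a new reading comes with each control period).
- robot.grab_frame(name): name is "scene" or "side" or "wrist"; returns the picture (420x560x3 uint8, red, green, blue); there is no depth.
- robot.camera_params(name): a dict with "fx", "fy", "cx", "cy" (pixels), "k1" (the pictures are not rectified: a ray, as slopes to the right and down, at radius r is drawn at 1 + k1 r^2 times it, then the intrinsics apply), "rvec" (rotation vector, rad) and "tvec" (3), from world to camera coordinates, as OpenCV has them. Camera axes: x right, y down, z forward; pixel columns grow to the right and rows downward; lengths in m; the calibration is good to about 2 mm. A picture is of the moment at which its call begins: read the wrist's pose just before it. camera_params takes no time and is no camera call; for the wrist camera it gives the pose at the moment of the call.
- robot.hand_in(): hands the job in; it is judged then, once.
Trained networks look in the newest picture that a camera, given by its name, has taken for a name from the list of things; names that differ only in an ending like _2 or _b are one class to them, and where a whole thing is asked for, a point or a joint stands for the part that bears it (a point fixed in the world has none). Each returns a list of dicts, best first, with "p" (0 to 1); they miss things now and then, are a little off and sometimes report something else, mostly with a low value. They report only what shows in the picture. A call takes as long as a camera call. They do not tell look-alikes from the thing itself.
- robot.cut_out(camera, name): "pixels" (420x560 bool, what is visible of it).
- robot.mark_of(camera, name): "point" ([x, y, z] in m, in world coordinates, good to about 4 mm: a listed point, or the origin of a listed thing).
The state is a dict: "clock": time; "joint_positions": joint angles; "joint_vel": joint speeds; "effort": joint torques, N m; "tool_pos": TCP position; "tool_rot": TCP orientation; "wrist_force": force on the tool from outside, world axes, zero at the start; "wrist_torque": the same for the moment, N m; "finger_gap": opening from 0.0 (shut) to 1.0 (fully open); "gripper_force": force on a finger pad.
Only numpy, scipy, OpenCV 4.12 (cv2) and the standard library are available. Lean on these libraries where they do the work, as an engineer would, in place of code of your own. Each camera call takes 0.05 s, during which the arm holds its last target. There are 200 camera calls.

## Working session

There is one attempt and no reset: what is moved stays moved. The work goes in short steps, Python scripts to look and compute and a shell command to move; the robot and the scene stay as the last step left them, time stands still between calls to the robot, and variables do not carry over. Pictures are saved under pics/ and viewed, at most 10 in all, crops included, and the job is handed in when it is done.

```bash
ls; mkdir -p pics; cat > h.py <<'E'
import numpy as np, cv2
from bench import robot
def cam(n):
    c=robot.camera_params(n); R=cv2.Rodrigues(np.array(c["rvec"],float))[0]; return c,R,np.array(c["tvec"],float)
def ray(n,u,v,C=None):
    c,R,t=C or cam(n); d=np.array([(u-c["cx"])/c["fx"],(v-c["cy"])/c["fy"]]); s=d.copy()
    for _ in range(20): s=d/(1+c["k1"]*(s@s))
    w=R.T@np.array([s[0],s[1],1]); return -R.T@t, w/np.linalg.norm(w)
def proj(n,P,C=None):
    c,R,t=C or cam(n); p=R@np.asarray(P,float)+t; s=p[:2]/p[2]; s=s*(1+c["k1"]*(s@s)); return np.array([c["fx"]*s[0]+c["cx"],c["fy"]*s[1]+c["cy"]])
def tri(rs):
    A=np.zeros((3,3));b=np.zeros(3)
    for o,d in rs: M=np.eye(3)-np.outer(d,d);A+=M;b+=M@o
    return np.linalg.solve(A,b)
def onz(n,u,v,z,C=None):
    o,d=ray(n,u,v,C); return o+d*(z-o[2])/d[2]
def save(n,f):
    im=robot.grab_frame(n); cv2.imwrite("pics/"+f,im[...,::-1]); return im
E
python3 - <<'E'
from h import *
np.set_printoptions(precision=4,suppress=True)
a=save("scene","a.png");b=save("side","b.png")
cv2.imwrite("pics/ab.png",cv2.resize(np.hstack([a,b])[...,::-1],(800,300)))
for n in("scene","side"):
    print(n,cam(n)[0])
    for t in "ingot_mould mould_gate mould_foot pour_cradle cradle_edge cradle_corner stopper findings_tin loupe amber_dropper chasing_hammer corked_bottle".split():
        print(t,[(np.round(m["point"],3).tolist(),round(m["p"],2),proj(n,m["point"]).astype(int).tolist()) for m in robot.mark_of(n,t)])
print(robot.tcp_to_grasp, robot.read_state())
E
```

```text
pics
scene {'fx': 522.8596126093373, 'fy': 522.8596126093373, 'cx': 277.8985539008324, 'cy': 213.4109262676452, 'k1': 0.060081125539861016, 'rvec': array([ 1.2666, -2.0749,  1.1158]), 'tvec': array([0.0989, 0.3692, 1.3969])}
ingot_mould [([0.53, -0.136, 0.072], 0.73, [269, 215])]
mould_gate [([0.479, -0.14, 0.09], 0.85, [278, 218])]
mould_foot [([0.58, -0.138, 0.069], 0.9, [263, 208])]
pour_cradle [([0.56, -0.654, 0.001], 0.85, [383, 193]), ([0.596, -0.138, -0.003], 0.75, [261, 223])]
cradle_edge [([0.599, -0.142, 0.073], 0.79, [262, 204]), ([0.567, -0.655, 0.069], 0.6, [384, 178])]
cradle_corner [([0.623, -0.14, 0.014], 0.96, [258, 215]), ([0.592, -0.656, 0.021], 0.55, [379, 185])]
stopper [([0.529, 0.172, 0.001], 0.6, [185, 257])]
findings_tin [([0.391, 0.341, -0.002], 0.73, [146, 300])]
loupe []
amber_dropper [([0.497, 0.304, -0.001], 0.58, [148, 275])]
chasing_hammer [([0.424, -0.332, -0.002], 0.84, [332, 234]), ([0.531, 0.176, -0.002], 0.51, [184, 257])]
corked_bottle [([0.505, -0.446, 0.001], 0.61, [347, 214])]
side {'fx': 496.18545731793546, 'fy': 496.18545731793546, 'cx': 275
[... 860 characters left out ...]
, -0.002], 0.9, [270, 312])]
chasing_hammer [([0.424, -0.335, 0.001], 0.58, [300, 208])]
corked_bottle [([0.502, -0.449, -0.002], 0.65, [279, 198])]
0.0187 {'clock': 1.3, 'joint_positions': array([-0.2234,  0.3129,  1.4977,  0.    ,  1.331 , -0.2234]), 'joint_vel': array([ 0.0011, -0.0002,  0.0004,  0.0001,  0.0005,  0.0001]), 'effort': array([ -0.0002, -41.217 , -25.99  ,  -0.0002,   0.0005,  -0.    ]), 'tool_pos': array([ 0.525 , -0.    ,  0.2313]), 'tool_rot': array([[ 0.,  1., -0.],
       [ 1., -0.,  0.],
       [ 0., -0., -1.]]), 'wrist_force': array([-0.6969,  0.4582, -0.1046]), 'wrist_torque': array([-0.0088, -0.0265, -0.0013]), 'gripper_force': 0.0, 'finger_gap': 0.9997182216592417}
```

View pics/a.png

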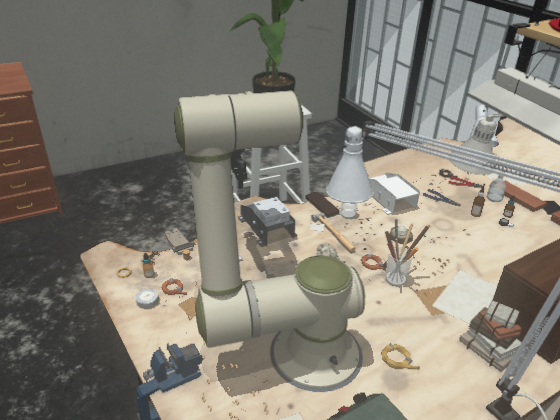

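View pics/b.png

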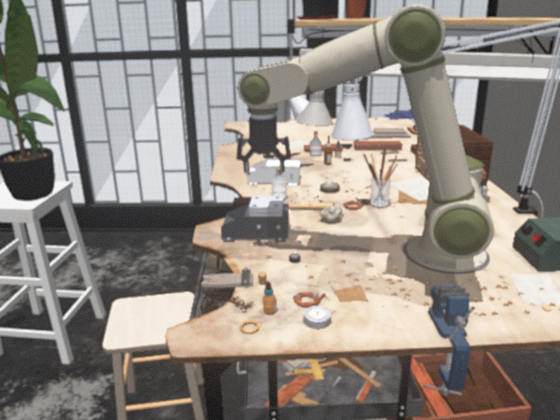

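The scene view shows the dark cradle with the mould at about (268,215), and a pale cradle-shaped thing at (395,190). The side view shows the dark cradle at (255,215), the pale one at (275,172), and a small brown cork at (261,278) beside a grey thing at (246,272).

Possible mix-ups:
- **Cork:** loose cork at side (261,278), grey thing at (246,272), the bottle's fixed cork near (280,180), and the dropper at (269,300).
- **Cradle:** dark one at (255,215) or pale one at (275,172).

I choose the loose cork and the dark steel cradle, and will check both in one crop.

```bash
python3 - <<'E'
from h import *
np.set_printoptions(precision=4,suppress=True)
a=cv2.imread("pics/a.png");b=cv2.imread("pics/b.png")
z=lambda i,u,v,w=50,h=37:cv2.resize(i[v-h:v+h,u-w:u+w],(400,296),interpolation=cv2.INTER_CUBIC)
cv2.imwrite("pics/c.png",np.vstack([np.hstack([z(b,258,280),z(a,185,255)]),np.hstack([z(b,258,215),z(a,268,215)])]))
robot.grab_frame("scene");robot.grab_frame("side")
B={}
for n in("scene","side"):
    for t in("stopper","ingot_mould"):
        for m in robot.cut_out(n,t)[:2]:
            ys,xs=np.nonzero(m["pixels"]); 
            print(n,t,round(m["p"],2),len(xs),xs.min(),xs.max(),ys.min(),ys.max(),xs.mean(),ys.mean())
            B.setdefault((n,t),(xs.mean(),ys.mean()))
for t in("stopper","ingot_mould"):
    print(t,tri([ray(n,*B[n,t]) for n in("scene","side") if (n,t) in B]))
E
```

```text
scene stopper 0.58 238 340 357 203 218 348.07142857142856 209.99579831932772
scene stopper 0.55 69 182 189 249 259 185.81159420289856 253.97101449275362
scene ingot_mould 0.69 773 252 289 197 226 270.4890038809832 211.35316946959895
side stopper 0.36 696 249 284 195 216 266.62068965517244 205.3764367816092
side ingot_mould 0.66 683 249 284 196 216 266.8199121522694 205.76281112737922
side ingot_mould 0.17 272 272 285 169 195 278.49632352941177 184.5183823529412
stopper [ 0.5595 -0.4918 -0.0394]
ingot_mould [ 0.5289 -0.1376  0.0918]
```

View pics/c.png

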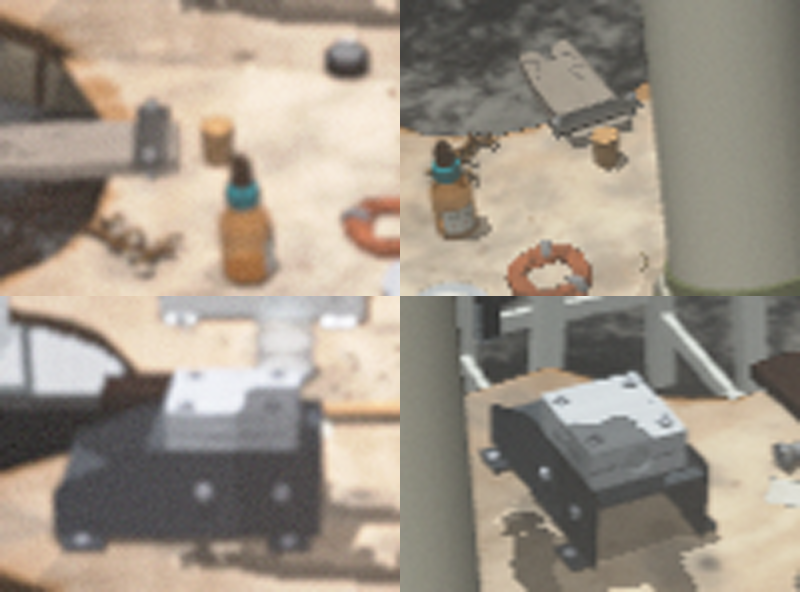

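The top crops show the loose cork upright (side ≈(262,278), scene ≈(186.5,254.8)), with a bench-pin clamp a little further in +x. The bottom crops show the dark steel cradle with the aluminium mould and its screw heads. Both choices are confirmed. Now I turn the tool 90° and go above the start of the push.

```bash
python3 -c "
from h import *
print(tri([ray('scene',186.5,254.8),ray('side',262.3,278)]))"
python3 -m handwheel '[0,0,0,0,0,0,1,0,0,0,0,0,0,1,0,0,0,0,0,0,1,0,0,0,0,0,0,1,0,0,0,0,0,0,1]' >/dev/null
python3 -m handwheel '[0,0,0,0,0,0,1,0,0,0,0,0,0,1,0,0,0,0,0,0,1,0,0,0,0,0,0,1,0,0,0,0,0,0,1]' >/dev/null
python3 -m handwheel '[0,0,0,0,0,0,1,0,0,0,0,0,0,1,0,0,0,0,0,0,1,0,0,0,0,0,0,1,0,0,0,0,0,0,1]' >/dev/null
python3 -m handwheel '[0,0,0,0,0,0,1,0,0,0,0,0,0,1,0,0,0,0,0,0,1,0,0,0,0,0,0,1,0,0,0,0,0,0,1]' >/dev/null
python3 -m handwheel '[0,0,0,0,0,0,1,0,0,0,0,0,0,1,0,0,0,0,0,0,0.5,0,0,0,0,0,0,0]'
python3 -m handwheel '[0,-0.018,0.035,0,0,0,0,0,-0.018,0.035,0,0,0,0,0,-0.018,0.035,0,0,0,0,0,-0.018,0.035,0,0,0,0,0,0,0,0,0,0,0]'
python3 - <<'E'
from h import *
np.set_printoptions(precision=4,suppress=True)
save("wrist","w1.png")
s=robot.read_state();print(s["clock"],s["tool_pos"],s["tool_rot"],s["joint_positions"],s["finger_gap"])
for t in "mould_gate mould_foot cradle_edge cradle_corner".split():
    print(t,[(np.round(m["point"],4),round(m["p"],2),proj("wrist",m["point"])) for m in robot.mark_of("wrist",t)])
E
```

```text
[0.52529671 0.16965473 0.01264385]
clock: 3.6
tool_pos: [0.525, -0.0, 0.2313]
tool_rot: [[1.0, -0.001, -0.0], [-0.001, -1.0, 0.0], [-0.0, -0.0, -1.0]]
wrist_force: [-0.4, -0.6, 0.1]
finger_gap: 0.503
gripper_force: 0.0
clock: 4.02
tool_pos: [0.4508, -0.1447, 0.2314]
tool_rot: [[1.0, -0.004, -0.001], [-0.004, -1.0, -0.001], [-0.001, 0.002, -1.0]]
wrist_force: [-0.3, 0.8, -0.7]
finger_gap: 0.499
gripper_force: 0.0
4.0667 [ 0.4519 -0.1425  0.2315] [[ 1.     -0.0035  0.0001]
 [-0.0035 -1.     -0.0004]
 [ 0.0001  0.0004 -1.    ]] [-0.5531  0.1997  1.6441 -0.0003  1.2975  1.0212] 0.5019893488248536
mould_gate [(array([ 0.4813, -0.1369,  0.0894]), 0.82, array([277.3644, 164.8047]))]
mould_foot []
cradle_edge [(array([ 0.5982, -0.1384,  0.0733]), 0.75, array([281.2625,  21.9397]))]
cradle_corner [(array([ 0.6253, -0.1417,  0.0153]), 0.71, array([285.1578,   8.1143])), (array([ 0.5067, -0.4469,  0.0011]), 0.33, array([551.4093, 134.5338]))]
```

View pics/w1.png

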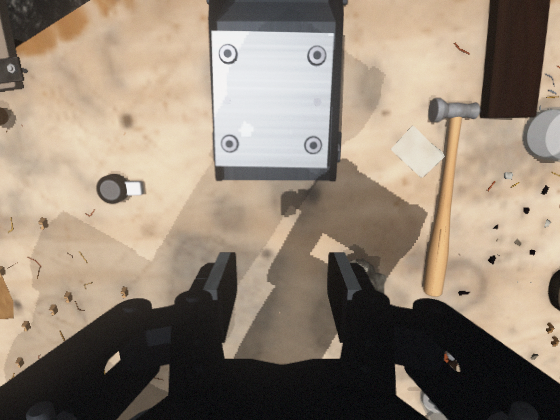

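The wrist view shows the mould's top with corners at about (212,32), (333,35), (216,166) and (331,169), between the cradle rails. The way behind it is clear.

```bash
python3 - <<'E'
from h import *
np.set_printoptions(precision=4,suppress=True)
for p in [(212,32),(333,35),(216,166),(331,169),(228,53),(316,55),(230,144),(313,145)]: print(onz("wrist",*p,.108))
for p in [(209,5),(215,180),(343,5),(337,180)]: print("rail",onz("wrist",*p,.078))
E
```

```text
[ 0.5829 -0.0871  0.108 ]
[ 0.581  -0.1762  0.108 ]
[ 0.4837 -0.0856  0.108 ]
[ 0.4815 -0.1786  0.108 ]
[ 0.5683 -0.0984  0.108 ]
[ 0.5671 -0.164   0.108 ]
[ 0.5012 -0.0976  0.108 ]
[ 0.5006 -0.1635  0.108 ]
rail [ 0.6099 -0.0798  0.078 ]
rail [ 0.4665 -0.0781  0.078 ]
rail [ 0.6101 -0.1877  0.078 ]
rail [ 0.4667 -0.189   0.078 ]
```

```bash
python3 -m handwheel '[0,0,-0.007,0.037,0,0,0,0,0,0,0.037,0,0,0,0,0,0,0.037,0,0,0,0,0,0,0.036,0,0,0,0,0,0,0,0,0,0]'
python3 -m handwheel '[0,0.006,0,0,0,0,0,0,0.006,0,0,0,0,0,0,0.006,0,0,0,0,0,0,0.006,0,0,0,0,0,0,0.006,0,0,0,0,0]'
python3 -m handwheel '[0,0.006,0,0,0,0,0,0,0.006,0,0,0,0,0,0,0.006,0,0,0,0,0,0,0.006,0,0,0,0,0,0,0.006,0,0,0,0,0]'
python3 - <<'E'
from h import *
for c in("wrist","side"):
    robot.grab_frame(c)
    for t in("mould_gate","mould_foot"): print(c,t,[(np.round(m["point"],4),round(m["p"],2)) for m in robot.mark_of(c,t)])
print(robot.read_state()["tool_pos"])
E
```

```text
clock: 4.68
tool_pos: [0.4504, -0.1302, 0.079]
tool_rot: [[1.0, 0.002, -0.009], [0.002, -1.0, 0.006], [-0.009, -0.006, -1.0]]
wrist_force: [-0.6, 0.7, -0.7]
finger_gap: 0.503
gripper_force: 0.0
clock: 5.1
tool_pos: [0.484, -0.1332, 0.0856]
tool_rot: [[1.0, 0.0, 0.001], [0.0, -1.0, -0.001], [0.001, 0.001, -1.0]]
wrist_force: [-4.3, 0.4, 2.8]
finger_gap: 0.503
gripper_force: 1.8
clock: 5.52
tool_pos: [0.5136, -0.133, 0.0843]
tool_rot: [[1.0, -0.0, -0.0], [-0.0, -1.0, 0.0], [-0.0, -0.0, -1.0]]
wrist_force: [-3.1, -0.1, 2.4]
finger_gap: 0.5
gripper_force: 1.8
wrist mould_gate [(array([ 0.5267, -0.1391,  0.0895]), 0.62)]
wrist mould_foot []
side mould_gate [(array([ 0.5292, -0.1359,  0.0922]), 0.73)]
side mould_foot [(array([ 0.6247, -0.1356,  0.0713]), 0.94)]
[ 0.51304939 -0.1329969   0.08427023]
```

```bash
python3 -m handwheel '[0,0.005,0,0,0,0,0,0,0.005,0,0,0,0,0,0,0.005,0,0,0,0,0,0,0.005,0,0,0,0,0,0,0,0,0,0,0]'
python3 - <<'E'
from h import *
for c in("side",):
    robot.grab_frame(c)
    for t in("mould_gate","mould_foot"): print(c,t,[(np.round(m["point"],4),round(m["p"],2)) for m in robot.mark_of(c,t)])
print(robot.read_state()["tool_pos"])
E
```

```text
side mould_gate [(array([ 0.5253, -0.1372,  0.0931]), 0.95), (array([0.3869, 0.3414, 0.0018]), 0.72)]
side mould_foot [(array([ 0.6236, -0.1362,  0.0704]), 0.91)]
[ 0.51295023 -0.13304666  0.08435112]schema error: expected a multiple of 7 numbers
```

```bash
python3 -m handwheel '[0,0.005,0,0,0,0,0, 0,0.005,0,0,0,0,0, 0,0.005,0,0,0,0,0, 0,0.005,0,0,0,0,0, 0,0.001,0,0,0,0,0]'
python3 - <<'E'
from h import *
for c in("side",):
    robot.grab_frame(c)
    for t in("mould_gate","mould_foot"): print(c,t,[(np.round(m["point"],4),round(m["p"],2)) for m in robot.mark_of(c,t)])
print(robot.read_state()["tool_pos"])
E
```

```text
clock: 6.38
tool_pos: [0.5351, -0.1331, 0.0843]
tool_rot: [[1.0, 0.0, 0.001], [0.0, -1.0, -0.0], [0.001, 0.0, -1.0]]
wrist_force: [0.9, 0.0, -0.1]
finger_gap: 0.5
gripper_force: 0.0
side mould_gate [(array([ 0.5481, -0.1357,  0.0955]), 0.67)]
side mould_foot [(array([ 0.4969,  0.3042, -0.0014]), 0.62), (array([ 0.6433, -0.1376,  0.0683]), 0.58), (array([ 0.3858,  0.341 , -0.0024]), 0.3)]
[ 0.53432724 -0.1329947   0.08424683]
```

```bash
python3 -m handwheel '[0,0.003,0,0,0,0,0, 0,0.003,0,0,0,0,0, 0,0,0,0,0,0,0, 0,0,0,0,0,0,0]'
python3 - <<'E'
from h import *
save("side","s2.png")
for t in("mould_gate","mould_foot"): print(t,[(np.round(m["point"],4),round(m["p"],2)) for m in robot.mark_of("side",t)])
b=cv2.imread("pics/s2.png");cv2.imwrite("pics/s2c.png",cv2.resize(b[150:270,180:340],(640,480),interpolation=cv2.INTER_CUBIC))
E
```

```text
clock: 6.87
tool_pos: [0.5402, -0.133, 0.0843]
tool_rot: [[1.0, 0.0, 0.0], [0.0, -1.0, -0.0], [0.0, 0.0, -1.0]]
wrist_force: [-0.0, -0.4, -0.3]
finger_gap: 0.498
gripper_force: 0.0
mould_gate [(array([ 0.5945, -0.1373,  0.1141]), 0.87)]
mould_foot [(array([ 0.6271, -0.1383,  0.0145]), 0.73)]
```

View pics/s2c.png

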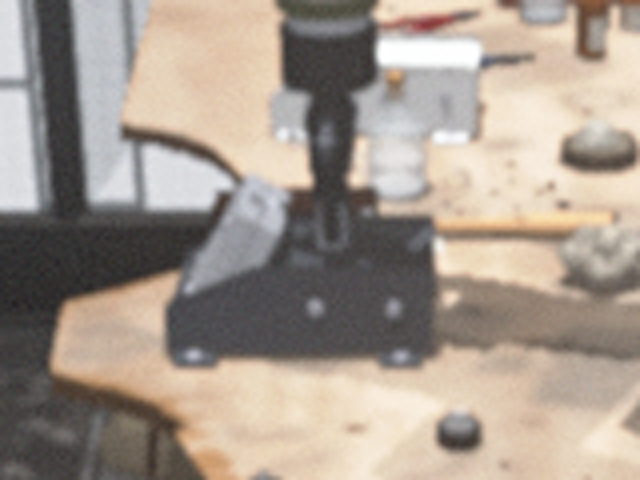

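The crop shows the mould leaning home on its foot, with the gate end up at about (265,190) and the fingers clear. Its gate mark (0.5945, -0.137, 0.114) matches the expected standing pose. Now for the cork.

```bash
python3 -m handwheel '[0,-0.01,0,-0.03,0,0,0, 0,-0.01,0,-0.04,0,0,0, 0,-0.01,0,-0.04,0,0,0, 0,0,-0.038,-0.01,0,0,0, 0,0,-0.038,0,0,0,0]' >/dev/null
python3 -m handwheel '[0,0,-0.038,0,0,0,0, 0,0,-0.038,0,0,0,0, 0,0,-0.038,0,0,0,0, 0,0,-0.038,0,0,0,0, 0,0,-0.038,0,0,0,0]' >/dev/null
python3 -m handwheel '[0,0,-0.038,0,0,0,0, 0,0,0,0,0,0,0, 0,0,0,0,0,0,0]'
cat > look.py <<'E'
from h import *
import sys
np.set_printoptions(precision=4,suppress=True)
save("wrist",sys.argv[1])
for t in sys.argv[2:]:
    print(t,[(np.round(m["point"],4),round(m["p"],2),proj("wrist",m["point"]).round()) for m in robot.mark_of("wrist",t)])
    for m in robot.cut_out("wrist",t)[:3]:
        ys,xs=np.nonzero(m["pixels"]);print(" mask",round(m["p"],2),len(xs),xs.min(),xs.max(),ys.min(),ys.max(),xs.mean().round(1),ys.mean().round(1),ray("wrist",xs.mean(),ys.mean()))
E
python3 look.py w2.png stopper
```

```text
clock: 8.1
tool_pos: [0.5096, 0.1725, 0.2042]
tool_rot: [[1.0, 0.003, -0.0], [0.003, -1.0, -0.0], [-0.0, 0.0, -1.0]]
wrist_force: [0.2, -0.5, 0.3]
finger_gap: 0.501
gripper_force: 0.0
stopper [(array([0.5255, 0.1774, 0.0035]), 0.72, array([275., 169.]))]
 mask 0.93 432 270 293 160 183 281.1 171.8 (array([0.5798, 0.1706, 0.3465]), array([-0.1636,  0.0008, -0.9865]))
```

View pics/w2.png

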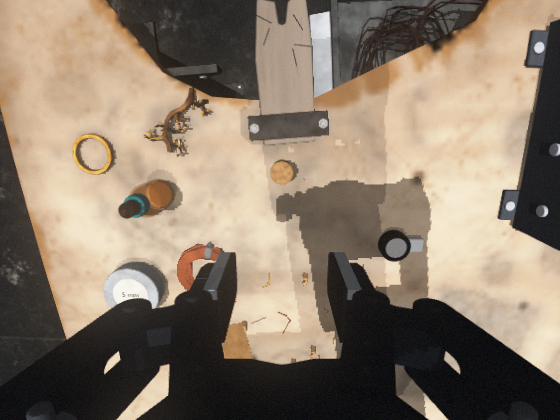

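The wrist view shows the cork upright at (281,172). The bench-pin clamp is behind it at row 143, about 28 mm from the cork's centre, and the dropper and tin are well off to the left. I take a second, lower view to get the height.

```bash
python3 -m handwheel '[0,0,0,0.035,0,0,0, 0,0,0,0.035,0,0,0, 0,0,0.001,0.03,0,0,0, 0,0,0,0,0,0,0, 0,0,0,0,0,0,0]'
python3 look.py w3.png stopper
python3 - <<'E'
from h import *
o1,d1=np.array([0.5798,0.1706,0.3465]),np.array([-0.1636,0.0008,-0.9865])
m=robot.cut_out("wrist","stopper")[0]["pixels"];ys,xs=np.nonzero(m)
print(tri([(o1,d1/np.linalg.norm(d1)),ray("wrist",xs.mean(),ys.mean())]), proj("wrist",[.5265,.171,.028]),proj("wrist",[.5265,.171,0]))
b=cv2.imread("pics/w3.png");cv2.imwrite("pics/w3c.png",b[60:360,100:460])
E
```

```text
clock: 8.67
tool_pos: [0.51, 0.1689, 0.1043]
tool_rot: [[1.0, -0.002, -0.002], [-0.002, -1.0, -0.0], [-0.002, 0.0, -1.0]]
wrist_force: [0.3, 0.5, 0.8]
finger_gap: 0.502
gripper_force: 0.0
stopper [(array([0.5282, 0.1776, 0.0045]), 0.88, array([272., 188.]))]
 mask 0.67 913 259 292 177 212 275.6 195.3 (array([0.5804, 0.1703, 0.2491]), array([-0.2291,  0.0179, -0.9732]))
[0.52673747 0.1726905  0.02369563] [280.65752444 197.71555104] [280.75333626 189.10688049]
```

View pics/w3c.png

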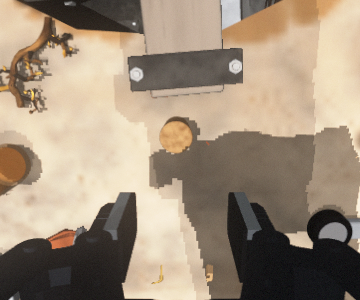

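The crop shows the cork's top at (276,196) in full-picture pixels, slightly left of the fingers' mid-line. It stands free of the clamp, and the triangulated height of 24 mm fits a 28 mm cork.

```bash
python3 -m handwheel '[0,0.0175,-0.004,0,0,0,0, 0,0,0,0.035,0,0,0, 0,0,0,0.03,0,0,0, 0,0,0,0.02,0,0,0, 0,0,0,0,0,0,0]' 30
python3 look.py w4.png stopper | tail -1
cd pics; python3 -c "
import cv2;b=cv2.imread('w4.png');cv2.imwrite('w4c.png',b[60:400,100:460])"
```

```text
clock: 9.28
tool_pos: [0.526, 0.1737, 0.0168]
tool_rot: [[1.0, -0.0, -0.005], [-0.0, -1.0, -0.001], [-0.005, 0.001, -1.0]]
wrist_force: [0.4, 0.6, -0.5]
finger_gap: 0.501
gripper_force: 0.0
 mask 0.66 2508 258 308 238 300 283.1 271.1 (array([0.5979, 0.1747, 0.1638]), array([-0.4435, -0.0049, -0.8963]))
```

View pics/w4c.png

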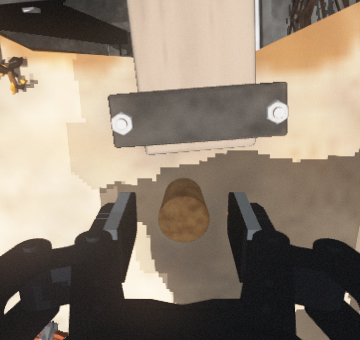

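The cork sits midway between the pads, with its top centre near (284,277). Closing now.

```bash
python3 -m handwheel '[-1,0,0,0.001,0,0,0, -1,0,0,0,0,0,0, -1,0,0,0,0,0,0, -1,0,0,0,0,0,0, -1,0,0,0,0,0,0]' 30
python3 -m handwheel '[-1,0,0,0,0,0,0, -1,0,0,-0.02,0,0,0, -1,0,0,-0.04,0,0,0, -1,0,0,-0.04,0,0,0, -1,0,0,0,0,0,0]'
python3 look.py w5.png stopper
cd pics; python3 -c "
import cv2;b=cv2.imread('w5.png');cv2.imwrite('w5c.png',b[150:420,150:420])"
```

```text
clock: 9.85
tool_pos: [0.5286, 0.1739, 0.0199]
tool_rot: [[1.0, 0.0, 0.003], [0.0, -1.0, 0.0], [0.003, -0.0, -1.0]]
wrist_force: [-0.7, -1.7, 7.8]
finger_gap: 0.238
gripper_force: 29.2
clock: 10.27
tool_pos: [0.5309, 0.1746, 0.1262]
tool_rot: [[1.0, 0.0, 0.013], [0.0, -1.0, 0.002], [0.013, -0.002, -1.0]]
wrist_force: [1.0, 1.0, 1.6]
finger_gap: 0.235
gripper_force: 29.6
stopper [(array([0.5282, 0.176 , 0.1087]), 0.89, array([279., 259.]))]
 mask 0.93 2287 260 304 240 302 282.1 272.5 (array([0.597 , 0.1746, 0.2608]), array([-0.4497, -0.0021, -0.8932]))
```

View pics/w5c.png

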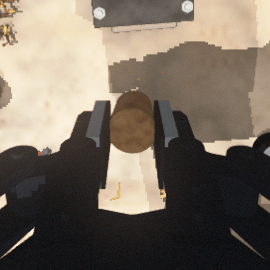

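The cork is held straight between the pads, top centre at about (282,279). I raise it, carry it over and tilt, then measure the gate.

```bash
python3 -c "
from h import *
print(onz('wrist',282.5,279,.136))"
python3 -m handwheel '[-1,0,0,-0.04,0,0,0, -1,0,0,-0.04,0,0,0, -1,0,0.038,0,0,1,0, -1,0,0.038,0,0,1,0, -1,0,0.038,0,0,1,0]' >/dev/null
python3 -m handwheel '[-1,0,0.038,0,0,1,0, -1,0,0.038,0,0,1,0, -1,0,0.038,0,0,1,0, -1,0,0.038,0,0,1,0, -1,0,0.045,0,0,0.5,0]' >/dev/null
python3 -m handwheel '[-1,0,0,0,0,0,0.25, -1,0,0,0,0,0,0, -1,0,0,0,0,0,0]'
python3 - <<'E'
from h import *
np.set_printoptions(precision=4,suppress=True)
for c in("wrist","scene","side"):
    for k in range(2):
        save(c,"g%s%d.png"%(c,k))
        for t in("mould_gate","mould_foot","cradle_edge","cradle_corner","stopper"): print(c,t,[(np.round(m["point"],4),round(m["p"],2)) for m in robot.mark_of(c,t)[:1]])
s=robot.read_state();print(s["tool_pos"],s["tool_rot"],s["joint_positions"],s["finger_gap"])
E
```

```text
[0.53113129 0.17414557 0.136     ]
clock: 11.5
tool_pos: [0.5271, -0.1324, 0.1972]
tool_rot: [[0.868, -0.015, 0.497], [-0.018, -1.0, 0.001], [0.496, -0.01, -0.868]]
wrist_force: [-0.1, 0.5, -0.2]
finger_gap: 0.234
gripper_force: 29.6
wrist mould_gate [(array([ 0.5961, -0.1357,  0.112 ]), 0.88)]
wrist mould_foot []
wrist cradle_edge [(array([ 0.5991, -0.14  ,  0.0714]), 0.79)]
wrist cradle_corner []
wrist stopper [(array([ 0.5352, -0.128 ,  0.1801]), 0.86)]
wrist mould_gate [(array([ 0.5966, -0.137 ,  0.1148]), 0.67)]
wrist mould_foot []
wrist cradle_edge [(array([ 0.5973, -0.1388,  0.0729]), 0.83)]
wrist cradle_corner []
wrist stopper [(array([ 0.5361, -0.1288,  0.1828]), 0.66)]
scene mould_gate [(array([ 0.5959, -0.1406,  0.1133]), 0.62)]
scene mould_foot []
scene cradle_edge [(array([ 0.5634, -0.6534,  0.0701]), 0.84)]
scene cradle_corner [(array([ 0.5931, -0.6577,  0.0187]), 0.91)]
scene stopper [(array([ 0.5368, -0.1337,  0.1823]), 0.37)]
scene mould_gate [(array([ 0.5952, -0.1384,  0.1119]), 0.69)]
scene mould_foot []
scene cradle_edge [(array([ 0.5633, -0.6532,  0.0693]), 0.81)
[... 214 characters left out ...]
628 , -0.1371,  0.0174]), 0.66)]
side cradle_edge [(array([ 0.5641, -0.6558,  0.0671]), 0.93)]
side cradle_corner [(array([ 0.596 , -0.6561,  0.0195]), 0.79)]
side stopper [(array([ 0.539 , -0.1313,  0.1811]), 0.56)]
side mould_gate [(array([ 0.5941, -0.1347,  0.1155]), 0.84)]
side mould_foot [(array([ 0.6279, -0.1368,  0.0185]), 0.71)]
side cradle_edge [(array([ 0.5598, -0.655 ,  0.0676]), 0.65)]
side cradle_corner [(array([ 0.6255, -0.1438,  0.0178]), 0.98)]
side stopper [(array([ 0.5382, -0.1339,  0.18  ]), 0.47)]
[ 0.5276 -0.1327  0.1983] [[ 0.8668 -0.015   0.4985]
 [-0.0175 -0.9998  0.0003]
 [ 0.4984 -0.009  -0.8669]] [-0.5996  0.1576  1.8843  0.448   0.7075  0.7031] 0.23923233807579009
```

View pics/gwrist1.png

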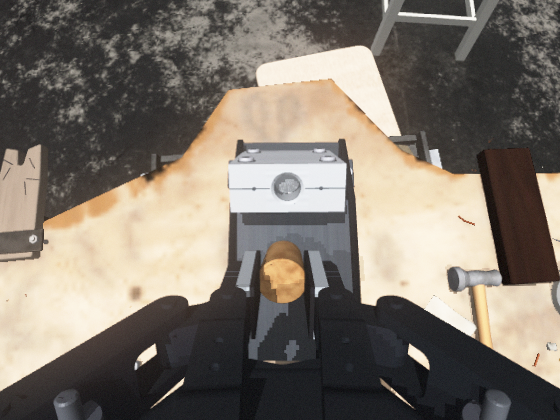

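The wrist view shows the mould standing with its gate at (287,186), between end-face sides at columns 229 and 348. The held cork's top is at (283,281), in line with the gate. That was my tenth picture, so the rest is done by measurement. I refine the gate with my own ray computation.

```bash
cat > rel.py <<'E'
from h import *
np.set_printoptions(precision=4,suppress=True)
def gate(f=None):
    im=robot.grab_frame("wrist"); C=cam("wrist"); s=robot.read_state(); g=cv2.medianBlur(cv2.cvtColor(im,cv2.COLOR_RGB2GRAY),3)
    u0,v0=proj("wrist",[.5957,-.1368,.1137]).astype(int); w=26
    c=g[v0-w:v0+w,u0-w:u0+w]
    h=cv2.HoughCircles(cv2.resize(c,None,fx=4,fy=4,interpolation=cv2.INTER_CUBIC),cv2.HOUGH_GRADIENT,1,200,param1=120,param2=15,minRadius=35,maxRadius=85)
    R=s["tool_rot"];p=s["tool_pos"]
    if h is not None:
        for x,y,r in h[0][:1]:
            u,v=u0-w+x/4,v0-w+y/4; P=onz("wrist",u,v,.1137,C); print("hough",u,v,r/4,P,"in tool",R.T@(P-p))
    for m in robot.mark_of("wrist","mould_gate")[:1]:
        q=proj("wrist",m["point"],C); print("mark",m["point"],m["p"],q,"in tool",R.T@(np.array(m["point"])-p))
    print("clock",s["clock"],p)
if __name__=="__main__":
    gate(); gate()
    print(onz("wrist",287,186,.1137)); print("left/right end",onz("wrist",229,190,.113),onz("wrist",348,190,.113))
E
python3 rel.py
```

```text
hough 285.625 187.625 13.375 [ 0.5945 -0.1354  0.1137] in tool [0.0159 0.0025 0.1067]
mark [0.596, -0.1383, 0.1132] 0.62 [289.3074 185.8819] in tool [0.017  0.0054 0.1079]
clock 13.35 [ 0.5276 -0.1327  0.1983]
hough 285.625 187.125 13.625 [ 0.5949 -0.1354  0.1137] in tool [0.0163 0.0025 0.1069]
mark [0.5957, -0.1389, 0.1113] 0.62 [290.0524 186.9969] in tool [0.0158 0.006  0.1094]
clock 13.45 [ 0.5275 -0.1327  0.1983]
[ 0.5958 -0.1365  0.1137]
left/right end [ 0.5935 -0.0917  0.113 ] [ 0.592  -0.1834  0.113 ]
```

```bash
python3 -m handwheel '[-1,0.016,0.0035,0.015,0,0,0, -1,0,0,0.02,0,0,0, -1,0,0,0.02,0,0,0, -1,0,0,0,0,0,0, -1,0,0,0,0,0,0]'
python3 rel.py; python3 - <<'E'
from h import *
np.set_printoptions(precision=4,suppress=True)
s=robot.read_state();R=s["tool_rot"];p=s["tool_pos"]
print("predicted cork top px",proj("wrist",p-R[:,2]*.009),"bottom",proj("wrist",p+R[:,2]*.019),R)
for m in robot.cut_out("wrist","stopper")[:1]:
    ys,xs=np.nonzero(m["pixels"]);print(xs.min(),xs.max(),ys.min(),ys.max(),[ (y,xs[ys==y].min(),xs[ys==y].max()) for y in range(ys.min(),ys.max(),6)])
for m in robot.mark_of("wrist","stopper")[:1]: print(R.T@(np.array(m["point"])-p))
E
```

```text
clock: 13.92
tool_pos: [0.5685, -0.1361, 0.158]
tool_rot: [[0.868, -0.014, 0.497], [-0.018, -1.0, 0.001], [0.497, -0.01, -0.868]]
wrist_force: [-0.7, -0.7, -0.5]
finger_gap: 0.239
gripper_force: 29.6
hough 281.625 232.375 21.1 [ 0.5938 -0.1358  0.1137] in tool [-0.0008 -0.0005  0.0518]
mark [0.5942, -0.1374, 0.1118] 0.8 [284.1372 232.2602] in tool [-0.0013  0.0011  0.0537]
clock 13.9667 [ 0.5686 -0.1364  0.159 ]
hough 280.875 232.625 20.225 [ 0.594  -0.1356  0.1137] in tool [-0.0012 -0.001   0.0525]
mark [0.5968, -0.1375, 0.1088] 0.64 [283.7859 229.6107] in tool [-0.0012  0.0009  0.0581]
clock 14.0667 [ 0.5688 -0.1366  0.1598]
[ 0.6246 -0.1401  0.1137]
left/right end [ 0.6227 -0.1023  0.113 ] [ 0.6214 -0.1796  0.113 ]
predicted cork top px [282.8695 277.1989] bottom [282.6796 252.2278] [[ 0.866  -0.0151  0.4998]
 [-0.0171 -0.9999 -0.0006]
 [ 0.4997 -0.008  -0.8662]]
260 304 239 303 [(239, np.int64(281), np.int64(284)), (245, np.int64(271), np.int64(295)), (251, np.int64(267), np.int64(299)), (257, np.int64(265), np.int64(301)), (263, np.int64(262), np.int64(303)), (269, np.int64(261), np.int64(304)), (275, np.int64(260), np.int64(304)), (281, np.int64(260), np.int64(303)), (287, np.int64(260), np.int64(303)), (293, np.int64(262), np.int64(302)), (299, np.int64(268), np.int64(295))]
[-0.0007 -0.0038  0.0202]
```

```bash
python3 -m handwheel '[-1,-0.0005,0,0.012,0,0,0, -1,0,0,0.012,0,0,0, -1,0,0,0.006,0,0,0, -1,0,0,0.004,0,0,0, -1,0,0,0,0,0,0]'
python3 -m handwheel '[-1,0,0,0.003,0,0,0, -1,0,0,0.003,0,0,0, -1,0,0,0,0,0,0]'
```

```text
clock: 14.63
tool_pos: [0.5854, -0.1364, 0.1287]
tool_rot: [[0.867, -0.015, 0.498], [-0.018, -1.0, 0.001], [0.498, -0.009, -0.867]]
wrist_force: [-0.0, -0.3, 0.5]
finger_gap: 0.238
gripper_force: 29.6
clock: 14.88
tool_pos: [0.5888, -0.1362, 0.1242]
tool_rot: [[0.866, -0.015, 0.5], [-0.017, -1.0, 0.0], [0.5, -0.009, -0.866]]
wrist_force: [3.0, 2.2, 2.1]
finger_gap: 0.24
gripper_force: 29.6
```

```bash
python3 -m handwheel '[-1,0.0005,-0.0004,0.003,0,0,0, -1,0,0,0.003,0,0,0, -1,0,0,0,0,0,0, -1,0,0,0,0,0,0]'
```

```text
clock: 15.22
tool_pos: [0.5923, -0.136, 0.119]
tool_rot: [[0.866, -0.015, 0.5], [-0.017, -1.0, 0.0], [0.499, -0.009, -0.866]]
wrist_force: [4.9, 3.2, 2.0]
finger_gap: 0.239
gripper_force: 29.6
```

```bash
python3 -m handwheel '[-1,0.0004,-0.0002,0.002,0,0,0, -1,0,0,0,0,0,0, -1,0,0,0,0,0,0]'
```

```text
clock: 15.47
tool_pos: [0.5936, -0.1358, 0.1176]
tool_rot: [[0.866, -0.015, 0.5], [-0.017, -1.0, -0.0], [0.499, -0.009, -0.866]]
wrist_force: [4.8, 3.8, 4.6]
finger_gap: 0.234
gripper_force: 29.8
```

```bash
python3 -m handwheel '[-1,0.0008,-0.0006,0,0,0,0, -1,0,0,0.002,0,0,0, -1,0,0,0,0,0,0]'
```

```text
clock: 15.72
tool_pos: [0.5951, -0.1357, 0.1159]
tool_rot: [[0.866, -0.015, 0.499], [-0.017, -1.0, -0.001], [0.499, -0.008, -0.866]]
wrist_force: [3.0, -0.2, 4.4]
finger_gap: 0.241
gripper_force: 29.8
```

```bash
python3 -m handwheel '[-1,0.0005,0,0.0015,0,0,0, -1,0,0,0,0,0,0]'; python3 -m handwheel '[-1,0,0,0.0015,0,0,0, -1,0,0,0,0,0,0]' | grep -E "pos|force"
```

```text
clock: 15.88
tool_pos: [0.5961, -0.1356, 0.1147]
tool_rot: [[0.867, -0.015, 0.499], [-0.018, -1.0, -0.0], [0.499, -0.008, -0.867]]
wrist_force: [1.8, -2.6, 4.4]
finger_gap: 0.234
gripper_force: 29.9
tool_pos: [0.5969, -0.1357, 0.1138]
wrist_force: [1.3, -0.9, 6.4]
gripper_force: 32.6
```

```bash
python3 -m handwheel '[0,0,0,-0.0005,0,0,0, 0,0,0,0,0,0,0, 0,0,0,-0.02,0,0,0, 0,0,0,-0.03,0,0,0, -1,0,0,-0.02,0,0,0]'
python3 -m handwheel '[-1,0,0,0,0,0,0, -1,0,0,0,0,0,0, -1,0,0,0,0,0,0, -1,0,0,0,0,0,0]' | grep -E "pos|gap"
cat > chk.py <<'E'
from h import *
np.set_printoptions(precision=4,suppress=True)
s=robot.read_state();R=s["tool_rot"];p=s["tool_pos"]; print(s["clock"])
G=np.array([.595,-.1363,.1137]); a=np.array([.5,-.009,-.866])
for c in("wrist","side","scene"):
    robot.grab_frame(c)
    for t in("stopper","mould_gate","mould_foot"):
        for m in robot.mark_of(c,t)[:2]: 
            P=np.array(m["point"]); print(c,t,P,round(m["p"],2),"depth",((P-G)@a).round(4))
    for m in robot.cut_out(c,"stopper")[:2]:
        ys,xs=np.nonzero(m["pixels"]); print(" mask",c,round(m["p"],2),len(xs),xs.min(),xs.max(),ys.min(),ys.max(),"exp top",proj(c,G-a*.0095),"mouth",proj(c,G))
E
python3 chk.py
```

```text
clock: 16.47
tool_pos: [0.5603, -0.1349, 0.1749]
tool_rot: [[0.868, -0.014, 0.497], [-0.017, -1.0, 0.001], [0.497, -0.01, -0.868]]
wrist_force: [0.7, 0.4, 1.1]
finger_gap: 0.374
gripper_force: 0.0
tool_pos: [0.5613, -0.135, 0.173]
finger_gap: 0.002
16.8
wrist stopper [ 0.6053 -0.1319  0.0981] 0.91 depth 0.0186
wrist stopper [ 0.5977 -0.1391  0.1082] 0.69 depth 0.0061
wrist mould_foot [ 0.5996 -0.1396  0.0019] 0.35 depth 0.0991
 mask wrist 0.89 973 266 299 208 243 exp top [284.219  228.6893] mouth [284.2509 223.9917]
side stopper [ 0.388   0.3444 -0.0038] 0.65 depth -0.0061
side stopper [ 0.6048 -0.1374  0.0945] 0.35 depth 0.0215
side mould_gate [ 0.596  -0.1378  0.1125] 0.78 depth 0.0016
side mould_foot [ 0.5017 -0.4484 -0.0007] 0.72 depth 0.0552
side mould_foot [ 0.6293 -0.1416  0.0165] 0.69 depth 0.1014
scene stopper [ 0.6076 -0.1362  0.0995] 0.39 depth 0.0186
scene mould_gate [ 0.5951 -0.1389  0.113 ] 0.64 depth 0.0007
```

The cork marks put its bottom about 18.6 mm deep. I now press its top gently with the shut fingers to seat it.

```bash
python3 -m handwheel '[-1,0,0,0.025,0,0,0, -1,0,0,0.015,0,0,0, -1,0,0,0.01,0,0,0, -1,0,0,0.003,0,0,0, -1,0,0,0,0,0,0]' | grep -E "pos|force"
python3 -m handwheel '[-1,0,0,0.002,0,0,0, -1,0,0,0,0,0,0]' | grep -E "pos|_force"
python3 -m handwheel '[-1,0,0,0.002,0,0,0, -1,0,0,0,0,0,0]' | grep -E "pos|_force"
```

```text
tool_pos: [0.5879, -0.1351, 0.1282]
wrist_force: [0.1, -0.5, 0.0]
gripper_force: 0.0
tool_pos: [0.5891, -0.1354, 0.1275]
wrist_force: [-0.2, -0.5, -0.2]
gripper_force: 0.0
tool_pos: [0.59, -0.1353, 0.1254]
wrist_force: [-0.1, -0.5, -1.1]
gripper_force: 0.0
```

```bash
for i in 1; do :; done
python3 -m handwheel '[-1,0,0,0.0015,0,0,0, -1,0,0,0,0,0,0]' | grep -E "pos|t_force"
python3 -m handwheel '[-1,0,0,0.0015,0,0,0, -1,0,0,0,0,0,0]' | grep -E "pos|t_force"
```

```text
tool_pos: [0.5907, -0.1353, 0.1238]
wrist_force: [-0.0, -0.3, 0.5]
tool_pos: [0.5915, -0.1352, 0.1224]
wrist_force: [0.5, -0.9, -0.3]
```

```bash
python3 -m handwheel '[-1,0,0,0.001,0,0,0, -1,0,0,0,0,0,0]' | grep -E "pos|t_force"
python3 -m handwheel '[-1,0,0,0.001,0,0,0, -1,0,0,0,0,0,0]' | grep -E "pos|t_force"
```

```text
tool_pos: [0.592, -0.1352, 0.1215]
wrist_force: [-0.7, -0.4, 0.6]
tool_pos: [0.5925, -0.1353, 0.1208]
wrist_force: [-0.1, -1.3, 0.2]
```

```bash
python3 -m handwheel '[-1,0,0,0.001,0,0,0, -1,0,0,0,0,0,0]' | grep -E "pos|t_force"
python3 -m handwheel '[-1,0,0,0.001,0,0,0, -1,0,0,0,0,0,0]' | grep -E "pos|t_force"
python3 -c "
from h import *
robot.grab_frame('wrist')
for m in robot.cut_out('wrist','stopper')[:2]:
    ys,xs=np.nonzero(m['pixels']); print(round(m['p'],2),len(xs),xs.min(),xs.max(),ys.min(),ys.max())
p=robot.read_state()['tool_pos'];print(proj('wrist',p))"
```

```text
tool_pos: [0.5931, -0.1354, 0.12]
wrist_force: [1.5, -1.3, 1.4]
tool_pos: [0.5936, -0.1354, 0.1193]
wrist_force: [-1.7, -0.5, 1.9]
0.59 152 263 302 245 260
[282.75134268 268.24772742]
```

```bash
python3 -m handwheel '[-1,0,0,0.001,0,0,0, -1,0,0,0,0,0,0]' | grep -E "pos|t_force"
python3 -m handwheel '[-1,0,0,0.001,0,0,0, -1,0,0,0,0,0,0]' | grep -E "pos|t_force"
```

```text
tool_pos: [0.594, -0.1354, 0.1185]
wrist_force: [-4.8, -1.2, 5.0]
tool_pos: [0.5944, -0.1354, 0.1179]
wrist_force: [-7.6, -0.6, 8.7]
```

```bash
python3 -m handwheel '[-1,0,0,0.0015,0,0,0, -1,0,0,0,0,0,0, -1,0,0,0,0,0,0]' | grep -E "pos|t_force"
python3 -m handwheel '[-1,0,0,-0.01,0,0,0, -1,0,0,-0.03,0,0,0, -1,0,0,-0.04,0,0,0, -1,0,0,-0.03,0,0,0, -1,0,0,0,0,0,0]' | grep -E "clock|pos|t_force"
python3 chk.py
python3 - <<'E'
from h import *
G=np.array([.595,-.1363,.1137]);a=np.array([.5,-.009,-.866])
im=robot.grab_frame("wrist")
for n,q in(("top-9.5",G-a*.0095),("top-7",G-a*.007),("mouth",G)): print(n,proj("wrist",q))
m=robot.cut_out("wrist","stopper")[0]["pixels"].astype(np.uint8)
print(cv2.fitEllipse(max(cv2.findContours(m,0,1)[0],key=len)), 'px/23mm', np.linalg.norm(proj("wrist",G-a*.009+[0,.0115,0])-proj("wrist",G-a*.009-[0,.0115,0])))
E
```

```text
tool_pos: [0.5951, -0.1354, 0.117]
wrist_force: [-12.9, -0.2, 14.5]
clock: 20.4
tool_pos: [0.5401, -0.1359, 0.2168]
wrist_force: [-0.0, 0.4, 1.6]
20.4
wrist stopper [ 0.6071 -0.1297  0.0955] 0.88 depth 0.0218
wrist stopper [ 0.6063 -0.1352  0.062 ] 0.32 depth 0.0504
wrist mould_gate [ 0.596  -0.1362  0.1123] 0.98 depth 0.0017
wrist mould_foot [ 0.5969 -0.1391  0.0754] 0.21 depth 0.0341
 mask wrist 0.8 602 268 294 196 224 exp top [284.2219 209.7858] mouth [284.2582 206.4481]
 mask wrist 0.26 7557 224 350 158 364 exp top [284.2219 209.7858] mouth [284.2582 206.4481]
side stopper [ 0.6086 -0.1362  0.0928] 0.45 depth 0.0249
side mould_gate [ 0.5914 -0.1359  0.1168] 0.69 depth -0.0045
side mould_foot [ 0.627  -0.1393  0.0181] 0.72 depth 0.0988
scene stopper [ 0.6085 -0.1349  0.0943] 0.39 depth 0.0235
scene mould_gate [ 0.5977 -0.1383  0.1132] 0.79 depth 0.0018
scene mould_gate [ 0.6077 -0.1365  0.092 ] 0.54 depth 0.0251
scene mould_foot [ 0.3897  0.3427 -0.0028] 0.74 depth -0.0061
 mask scene 0.62 1369 243 295 201 246 exp top [262.1868 194.7456] mouth [261.5796 196.0836]
top-9.5 [283.6246904  210.69485119]
top-7 [283.63595938 209.79559696]
mouth [283.66641349 207.36483374]
((282.09429931640625, 208.34217834472656), (27.714435577392578, 27.804706573486328), 78.15520477294922) px/23mm 29.778259581226227
```

The press went further than the standing height I expected, so I check that height by probing. First the mould's end face beside the cork, then the cork's top.

```bash
python3 -m handwheel '[-1,0,0.03,0,0,0,0, -1,0,0,0.04,0,0,0, -1,0,0,0.04,0,0,0, -1,0,0,0.025,0,0,0, -1,0,0,0,0,0,0]' | grep -E "pos|t_force"
python3 -m handwheel '[-1,0,0,0.004,0,0,0, -1,0,0,0,0,0,0]' | grep -E "pos|t_force"
python3 -m handwheel '[-1,0,0,0.003,0,0,0, -1,0,0,0,0,0,0]' | grep -E "pos|t_force"
python3 -m handwheel '[-1,0,0,0.002,0,0,0, -1,0,0,0,0,0,0]' | grep -E "pos|t_force"
```

```text
tool_pos: [0.5917, -0.1642, 0.1151]
wrist_force: [0.3, 0.2, -1.1]
tool_pos: [0.5944, -0.1654, 0.1176]
wrist_force: [-0.7, -0.7, 1.0]
tool_pos: [0.5959, -0.1655, 0.1153]
wrist_force: [-0.3, -0.1, 0.0]
tool_pos: [0.5969, -0.1656, 0.1138]
wrist_force: [-5.3, 0.4, 7.0]
```

```bash
python3 -m handwheel '[-1,0,0,-0.015,0,0,0, -1,0,-0.03,0,0,0,0, -1,0,0,0,0,0,0]' | grep -E "pos|t_force"
python3 -m handwheel '[-1,0,0,0.006,0,0,0, -1,0,0,0,0,0,0]' | grep -E "pos|t_force"
python3 -m handwheel '[-1,0,0,0.0015,0,0,0, -1,0,0,0,0,0,0]' | grep -E "pos|t_force"
python3 -m handwheel '[-1,0,0,0.0015,0,0,0, -1,0,0,0,0,0,0]' | grep -E "pos|t_force"
python3 -m handwheel '[-1,0,0,0.0015,0,0,0, -1,0,0,0,0,0,0]' | grep -E "pos|t_force"
```

```text
tool_pos: [0.5894, -0.1325, 0.1265]
wrist_force: [-0.5, 0.5, 0.1]
tool_pos: [0.5929, -0.1354, 0.1198]
wrist_force: [0.1, -0.0, 0.1]
tool_pos: [0.5935, -0.1358, 0.1186]
wrist_force: [-0.7, -0.1, 0.4]
tool_pos: [0.5942, -0.1356, 0.1175]
wrist_force: [0.5, 0.1, -0.6]
tool_pos: [0.5948, -0.1355, 0.1169]
wrist_force: [-7.1, -0.6, 6.7]
```

The probes put the mould face at 0.1990 and the cork top at 0.1958 along the axis. Only about 3 mm stands out, so the cork is roughly 6 mm deeper than the stated wedge. I regrip it and ease it back with small steps, watching the force.

```bash
python3 -m handwheel '[-1,0,0,-0.02,0,0,0, -0.2,0,0,0,0,0,0, -0.2,0,0,0,0,0,0, -0.2,0,0,0.01,0,0,0, -0.2,0,0,0.009,0,0,0]' 50 | grep -E "pos|_force|gap"
python3 -m handwheel '[-0.2,0,0,0.002,0,0,0, -0.2,0,0,0,0,0,0]' | grep -E "pos|_force|gap"
python3 -m handwheel '[-1,0,0,0,0,0,0, -1,0,0,0,0,0,0, -1,0,0,0,0,0,0, -1,0,0,0,0,0,0]' | grep -E "pos|_force|gap"
```

```text
tool_pos: [0.5949, -0.1353, 0.1162]
wrist_force: [0.1, 0.8, 0.7]
finger_gap: 0.401
gripper_force: 0.0
tool_pos: [0.5954, -0.1349, 0.1137]
wrist_force: [-0.0, 0.6, 0.7]
finger_gap: 0.404
gripper_force: 0.0
tool_pos: [0.5953, -0.1354, 0.1154]
wrist_force: [0.5, -2.3, -3.3]
finger_gap: 0.201
gripper_force: 48.9
```

```bash
python3 -m handwheel '[-1,0,0,-0.0015,0,0,0, -1,0,0,0,0,0,0]' | grep -E "pos|_force|gap"
python3 -m handwheel '[-1,0,0,-0.0015,0,0,0, -1,0,0,0,0,0,0]' | grep -E "pos|_force|gap"
```

```text
tool_pos: [0.5945, -0.1351, 0.1167]
wrist_force: [1.7, -1.8, -5.2]
finger_gap: 0.201
gripper_force: 49.2
tool_pos: [0.5937, -0.135, 0.1181]
wrist_force: [1.5, -1.3, -6.5]
finger_gap: 0.2
gripper_force: 49.3
```

```bash
python3 -m handwheel '[-1,0,0,-0.001,0,0,0.5, -1,0,0,0,0,0,-0.5, -1,0,0,0,0,0,0]' | grep -E "pos|_force|gap"
python3 - <<'E'
from h import *
np.set_printoptions(precision=4,suppress=True)
for c in("side","scene"):
    for t in("mould_gate","mould_foot","ingot_mould","stopper"):
        L=[]
        for k in range(3):
            robot.grab_frame(c); L+=[m["point"] for m in robot.mark_of(c,t) if abs(m["point"][1]+.137)<.02]
        if L: print(c,t,np.mean(L,0),len(L))
print(robot.read_state()["clock"])
E
```

```text
tool_pos: [0.5934, -0.1354, 0.1195]
wrist_force: [-2.1, -2.4, -1.8]
finger_gap: 0.201
gripper_force: 50.7
side mould_gate [ 0.5978 -0.135   0.1014] 4
side mould_foot [ 0.6194 -0.139   0.0297] 4
side ingot_mould [ 0.6007 -0.1352  0.058 ] 3
side stopper [ 0.5998 -0.1358  0.0591] 2
scene mould_gate [ 0.5931 -0.1385  0.115 ] 3
scene mould_foot [ 0.6006 -0.1346  0.0598] 2
scene ingot_mould [ 0.6021 -0.1344  0.06  ] 3
26.9833
```

```bash
python3 -m handwheel '[-0.2,0,0,0,0,0,0, -0.2,0,0,0,0,0,0, -0.2,0,0,-0.02,0,0,0, -1,0,0,0,0,0,0, -1,0,0,0,0,0,0]' | grep -E "pos|_force|gap"
python3 -m handwheel '[-1,0,0,0,0,0,0, -1,0,0,0.008,0,0,0, -1,0,0,0.005,0,0,0, -1,0,0,0,0,0,0]' | grep -E "pos|t_force|gap"
python3 -m handwheel '[-1,0,0,0.0015,0,0,0, -1,0,0,0,0,0,0]' | grep -E "pos|t_force"
```

```text
tool_pos: [0.5839, -0.1352, 0.1371]
wrist_force: [-0.3, -0.3, 0.0]
finger_gap: 0.126
gripper_force: 0.0
tool_pos: [0.5899, -0.1349, 0.1232]
wrist_force: [-0.0, 0.1, -0.2]
finger_gap: 0.002
tool_pos: [0.5908, -0.1352, 0.1233]
wrist_force: [0.4, 0.1, 0.3]
```

```bash
python3 -m handwheel '[-1,0,0,0.0015,0,0,0, -1,0,0,0,0,0,0]' | grep -E "pos|t_force"
python3 -m handwheel '[-1,0,0,0.001,0,0,0, -1,0,0,0,0,0,0]' | grep -E "pos|t_force"
python3 -m handwheel '[-1,0,0,0.001,0,0,0, -1,0,0,0,0,0,0]' | grep -E "pos|t_force"
```

```text
tool_pos: [0.5915, -0.1352, 0.1224]
wrist_force: [0.6, 0.3, -0.2]
tool_pos: [0.592, -0.1353, 0.1217]
wrist_force: [0.1, 0.7, 0.2]
tool_pos: [0.5925, -0.1353, 0.1207]
wrist_force: [0.4, -0.2, -0.3]
```

```bash
python3 -m handwheel '[-1,0,0,0.001,0,0,0, -1,0,0,0,0,0,0]' | grep -E "pos|t_force"
python3 -m handwheel '[-1,0,0,0.001,0,0,0, -1,0,0,0,0,0,0]' | grep -E "pos|t_force"
```

```text
tool_pos: [0.593, -0.1353, 0.1199]
wrist_force: [-1.3, -0.5, 0.4]
tool_pos: [0.5934, -0.1353, 0.1191]
wrist_force: [-3.4, -0.5, 3.3]
```

```bash
python3 -m handwheel '[-1,0,0,-0.01,0,0,0, -1,0,0,-0.03,0,0,0, -1,0,0,-0.04,0,0,0, -1,0,0,-0.04,0,0,0, -1,0,0,0,0,0,0]' | grep -E "clock|pos|t_force"
python3 chk.py
python3 - <<'E'
from h import *
G=np.array([.595,-.1363,.1137]);a=np.array([.5,-.009,-.866])
robot.grab_frame("wrist")
m=robot.cut_out("wrist","stopper")[0]["pixels"].astype(np.uint8)
print(cv2.fitEllipse(max(cv2.findContours(m,0,1)[0],key=len)))
for n,h in(("9",.009),("6",.006),("3",.003)): print(n,proj("wrist",G-a*h))
for t in "findings_tin loupe amber_dropper chasing_hammer corked_bottle".split():
    robot.grab_frame("side"); print(t,[np.round(m["point"],3) for m in robot.mark_of("side",t)[:1]])
E
```

```text
clock: 29.15
tool_pos: [0.5333, -0.1361, 0.2305]
wrist_force: [0.1, -0.8, 1.4]
29.15
wrist mould_gate [ 0.5963 -0.1351  0.1113] 0.89 depth 0.0027
 mask wrist 0.97 577 267 293 195 221 exp top [283.992 205.278] mouth [284.0309 202.2548]
side stopper [ 0.6076 -0.1337  0.0932] 0.45 depth 0.024
side mould_gate [ 0.5936 -0.1348  0.1142] 0.87 depth -0.0011
side mould_gate [ 0.6004 -0.1348  0.0583] 0.68 depth 0.0507
side mould_foot [ 0.6276 -0.1386  0.0161] 0.53 depth 0.1008
 mask side 0.45 1983 221 287 203 241 exp top [247.2217 197.5566] mouth [245.8207 200.0016]
scene stopper [ 0.6066 -0.1345  0.0959] 0.46 depth 0.0212
scene mould_gate [ 0.5934 -0.1388  0.1107] 0.76 depth 0.0018
((282.4905700683594, 204.43255615234375), (25.249635696411133, 27.058773040771484), 176.81422424316406)
9 [283.52671384 205.9021084 ]
6 [283.54053977 204.92962567]
3 [283.55407304 203.97762736]
findings_tin [array([ 0.387,  0.342, -0.002])]
loupe [array([0.44 , 0.04 , 0.001])]
amber_dropper [array([ 0.497,  0.307, -0.002])]
chasing_hammer [array([ 0.425, -0.335, -0.002])]
corked_bottle [array([ 0.504, -0.447, -0.004])]
```

```bash
python3 -c "
from bench import robot; print(robot.hand_in())"
```

```text
the job is handed in; nothing more can be done
None
```

Handed in at about 30 s of the 54 s: the mould leans home on its foot with the gate up, and the bystanders are where they were. The cork is in the gate narrow end down, but it sits about 21 to 22 mm deep with 6 mm showing, deeper than the stated 17 to 19 mm, and I inferred that it is straight from its centring in the bore.

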